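# Slide the paint-roller sleeve off its frame and lay it in the dish

### The arm

A 7-joint arm with a two-finger parallel gripper is mounted at the origin on the work surface. World frame = base frame: x ahead of the robot, y to its left, z up, the work surface at z = 0. Lengths are in m, angles in rad, forces in N, time in s.
With the tool pointing down it reaches from about 0.425 to 0.875 m from the base axis. Payload 8.4 kg.
Tool frame: the origin (TCP) lies on the centre line of the jaws, within the pads' length; the fingertips stand 11 mm ahead of it and the grasp point (between the pads) lies 8 mm behind it (robot.tcp_to_tips is the distance from the TCP to the fingertips, in m); z points along the fingers, y is the line along which they close (so a half turn about z gives the same grasp; the last joint's range is limited). The gripper opens to 85 mm and grips with 20 to 120 N. Pads are 22 mm wide; open, the fingers measure 114 mm over their backs; the gripper's body (76 mm by 85 mm) begins 54 mm behind the grasp point. The pads swing forward as they close: fully open they stand 13 mm farther back than shut.
Start: joints at [1.164, 0.333, 0.04, 1.465, -0.013, 1.343, -0.059], TCP at [0.197, -0.619, 0.242] pointing down, gripper open.
Joint ranges: [-2.58, 2.58], [-0.38, 2.09], [-1.3, 1.39], [0.25, 2.4], [-1.5, 4.64], [0.08, 2.09], [-2.65, 2.65]. Speed limits (rad/s): [2.22, 2.22, 2.79, 2.79, 3.14, 3.14, 3.14].

### API

Orientations are given as [roll, pitch, yaw] about the fixed x, y, z axes, in that order (R = Rz(yaw) Ry(pitch) Rx(roll)).
In Python, from rig import robot gives the robot as it stands.
- The arm moves only by the tool move_arm, never from a script. Its argument "commands" is text: rows parted by semicolons, each of 7 numbers parted by spaces: the shift along the tool's x, y, z in m, then the turn, a rotation vector about the tool's x, y, z in degrees, then the opening, from 0 (shut) to 1 (fully open). A call has 1 to 20 rows; each row is the pose to reach, as a shift and turn from the pose commanded when the call began, along the tool's axes at that moment; what a row does not reach only later rows make up. A row lasts 1/12 s, in which the tool goes at most 41.7 mm and 7.16 degrees, less where a joint would pass 70% of its speed; a pose out of reach is approached as far as the arm can. A call with a gripper value outside its range is refused whole. The fingers move at their own pace and stop on an object; the grip force is fixed at half the most. Time passes only in rows, so rows that repeat a pose let the fingers close. It gives the time, the measured TCP pose, the force, the opening and the grip force at its end, in the units of the state.
- robot.get_obs(): the state, without advancing time (a new reading comes with each control period).
- robot.capture(name): name is "side" or "top"; returns a dict with "frame" (400x640x3 uint8, blue, green, red), "z_map" (400x640 float32, m along the optical axis (not along the pixel's ray), 0 where there is no reading), "fovy" (degrees; the focal length in pixels is half the picture's height over the tangent of half this angle, whatever the lens; pixels are square), "cx", "cy" (the principal point, pixels), "pose" (4x4, takes a point from camera to world coordinates). Camera axes: x right, y down, z forward; pixel columns grow to the right and rows downward; lengths in m; the calibration is good to about 2 mm. A picture is of the moment at which its call begins.
- robot.sign_off(): hands the job in; it is judged then, once.
The state is a dict: "t": time; "q": joint angles; "qd": joint speeds; "tau": joint torques, N m; "position": TCP position; "ee_rot": TCP orientation; "force": force on the tool from outside, world axes, zero at the start; "torque": the same for the moment, N m; "width": finger opening in m; "gripper_force": force on a finger pad.
Only numpy, scipy, OpenCV 4.12 (cv2) and the standard library are available. Lean on these libraries where they do the work, as an engineer would, in place of code of your own. Each camera call takes 0.05 s, during which the arm holds its last target. There are 200 camera calls.

### The job

The paint roller clipped to the peg board is washed and its sleeve has to come off to dry. Take hold of the sleeve and ease it straight off the open end of the roller frame by feel, so that the frame is never pushed aside or strained, and lay it gently on its side in the middle of the white dish. Leave the brush, the dustpan and the two clothespins where they are.

Things in the scene. Friction and masses are not known exactly. Their poses are not given: they have to be found in the camera images.
- sleeve_center (a point): centre of the paint-roller sleeve: an open-ended tube, stiff plastic core with a firm thin white coat, 100 mm long, 52 mm outside, 38 mm bore, 60 to 120 g, threaded on the roller's cage with its axis level at the start. Its own y axis is the tube's axis. It does not give under the fingers.
- spindle_end (a point): tip of the open end of the roller's spindle, on its axis, 7 mm beyond the end of the sleeve as it starts, 270 mm above the ledge. Its own y axis runs along the level spindle from the open end to the fixed end; the sleeve comes off along -y, loose after about 70 mm and clear after 107 mm.
- roller: roller frame, fixed: handle clipped upright to the board, 7 mm wire, and in the sleeve the free-spinning cage: three 37 mm discs and four bowed springs that press on the bore (drag about 3 to 7 N). More than about 3 N across the spindle strains it. Origin on the ledge below the cage's middle; y along the spindle to its fixed end, x to the board, z up. The board is 180 mm high.
- dish: round white ceramic dish, 196 mm across and 26 mm high with a flat floor 6 mm thick and 150 mm across, and a flaring wall; origin at the centre of its underside, on the ledge. It stands loose on the ledge, 0.6 kg.
- brush: yellow scrub brush, 150 x 52 mm and 53 mm high, lying on its bristles, long side along its x axis; origin at the centre of its underside. A bystander.
- dustpan: red dustpan lying on the ledge: pan 180 mm long (x) and 210 mm wide (y), walls up to 53 mm high, handle reaching 180 mm to -x. Origin on its underside. A bystander.
- pin_a: orange clothespin, 74 x 13 x 10 mm, long side along its x axis; origin at the centre of its underside. A bystander.
- pin_b: orange clothespin like the other. A bystander.
Mind the look-alikes: they are no part of the job. Several things have the shape of the dish; the one meant has the colours described above.

How it is judged:
On the way:
1. the sleeve is drawn off over the open end of the spindle and is clear of its tip (y of sleeve_center in the frame of spindle_end below -0.058 m and distance between sleeve_center and spindle_end below 0.2 m), for 0.1 s.
At the end, for the whole second after the job is handed in: The sleeve lies on its side (within about 13 degrees of level) at rest on the floor of the dish, its centre within 50 mm of the dish's middle, and the dish stands level (horizontal distance between sleeve_center and dish below 0.05 m and z of sleeve_center in the frame of dish between 0.02 and 0.045 m and angle between sleeve_center's own y axis and vertical above 1.35 rad and angle between dish's own z axis and vertical below 0.1 rad and linear speed of sleeve below 0.03 m/s and contact force between sleeve and dish above 0.2 N); the robot touches nothing.
It fails at once if the frame is strained: the sleeve presses or drags on the roller frame with more than 16 N, the springs' own 12 N included (contact force between sleeve and roller above 16 N).
It fails at once if the robot pushes on the roller frame with more than 8 N (contact force between any of the arm, the fingers and roller above 8 N).
It fails at once if the sleeve is dropped or pressed into the dish with more than 35 N (contact force between sleeve and dish above 35 N).
It fails at once if a bystander is moved by more than 30 mm (distance of any of brush, dustpan, pin_a, pin_b from where it was at the start of the episode above 0.03 m).
It also fails if it takes over 72 s, if anything falls off the work surface, if the arm or the gripper's body presses on something with over 40 N, if the wrist force passes 120 N, or if a joint passes its speed limit or range.

## Working session

There is one attempt and no reset: what is moved stays moved. The work goes in short steps, Python scripts to look and compute and a tool call to move; the robot and the scene stay as the last step left them, time stands still between calls to the robot, and variables do not carry over. Pictures are saved under pics/ and viewed, at most 10 in all, crops included, and the job is handed in when it is done.

Besides the shell and the picture viewer there is one more tool, called after "Request:" by a JSON object that holds its "fn" and its "kwargs". move_arm: Moves the arm, as the interface text tells. Its arguments: {"type":"object","properties":{"commands":{"type":"string"}},"required":["commands"]}

```bash
mkdir -p pics; cat > h.py <<'E'
import numpy as np,cv2
from rig import robot
from scipy.spatial.transform import Rotation as R
def cap(n):
    c=robot.capture(n); np.savez(''+n+'.npz',**{k:c[k] for k in c}); return c
def cloud(c):
    f=200/np.tan(np.radians(float(c['fovy']))/2); z=c['z_map']
    v,u=np.mgrid[:400,:640]
    P=np.stack([(u-c['cx'])/f*z,(v-c['cy'])/f*z,z],-1)
    W=P@c['pose'][:3,:3].T+c['pose'][:3,3]; W[z==0]=np.nan
    return W
def tool(): 
    o=robot.get_obs(); return np.array(o['position']),R.from_euler('xyz',o['ee_rot'])
E
python3 - <<'E'
from h import *
for n in('side','top'):
    c=cap(n); cv2.imwrite(f'pics/{n}0.png',cv2.resize(c['frame'],(800,500))); print(n,c['fovy'],c['pose'].round(3))
print(robot.get_obs())
E
```

```text
side 48.044641985226846 [[-0.947 -0.184  0.262  0.1  ]
 [-0.32   0.497 -0.807  1.113]
 [ 0.018 -0.848 -0.53   0.886]
 [ 0.     0.     0.     1.   ]]
top 49.8622919115975 [[ 0.011 -0.979  0.201  0.221]
 [-1.    -0.01   0.004 -0.007]
 [-0.002 -0.201 -0.98   1.364]
 [ 0.     0.     0.     1.   ]]
{'t': 0.1, 'q': array([ 1.1638056 ,  0.33382435,  0.03982362,  1.46614406, -0.01339045,
        1.34327091, -0.0585004 ]), 'qd': array([ 1.95083605e-05, -2.61738037e-03, -9.92995263e-04, -3.98528791e-03,
       -6.09446918e-04,  8.80320397e-04, -1.86265154e-03]), 'tau': array([ 4.18881289e-03, -6.60017610e+01,  1.37057215e+00, -4.06478405e+01,
        1.72316737e-02,  8.89638002e-03,  7.04009949e-06]), 'position': array([ 0.19681307, -0.61909979,  0.24153874]), 'ee_rot': array([-3.14021389e+00,  8.50913470e-05,  3.07824405e-01]), 'force': array([-0.00572262,  0.36797207, -0.12288019]), 'torque': array([-0.02721942, -0.02896723, -0.00059574]), 'gripper_force': 0.0, 'width': 0.08527599332715721}
```

View pics/side0.png

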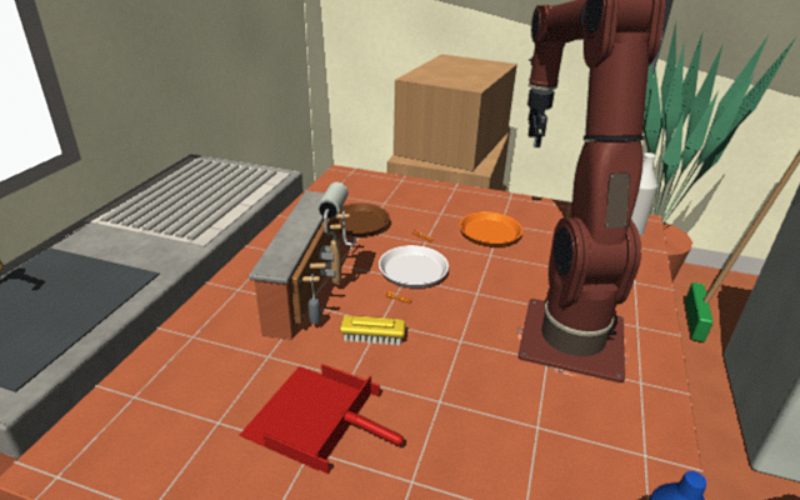

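View pics/top0.png

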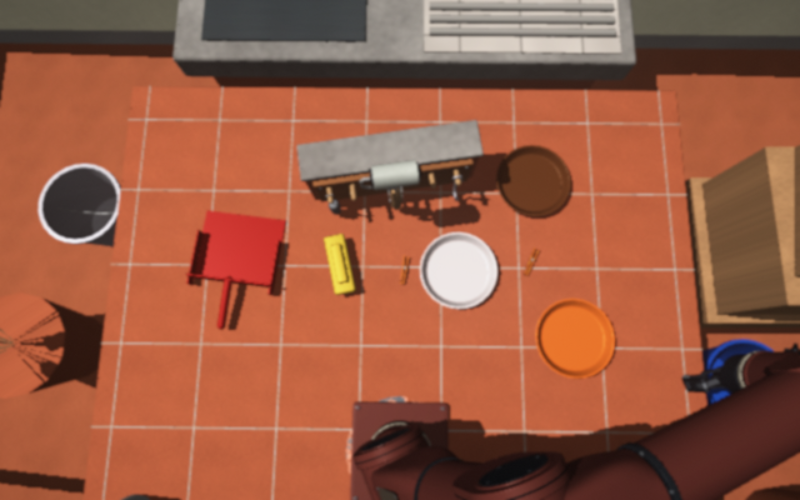

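The top view shows the sleeve at about (395,176) of 800x500, with the wire at its left end, so the open end is on the right (-y). The white dish is at (459,270). The side view shows the sleeve at (333,200), above the board.

```bash
python3 - <<'E'
from h import *
c=dict(np.load('top.npz'));W=cloud(c)
m=np.zeros((400,640),bool);m[125:157,285:350]=1
S=m&(W[...,2]>0.27)
P=W[S];print(len(P),P.min(0),P.max(0))
hsv=cv2.cvtColor(c['frame'],cv2.COLOR_BGR2HSV)
S2=S&(hsv[...,1]<60);P=W[S2];print(len(P),P.min(0).round(3),P.max(0).round(3))
# ridge: per-y-bin top
for y in np.arange(P[:,1].min(),P[:,1].max(),.01):
    q=P[(P[:,1]>=y)&(P[:,1]<y+.01)]
    if len(q):print(y.round(3),len(q),q[:,0].min().round(3),q[:,0].max().round(3),q[:,2].max().round(3),q[q[:,2]>q[:,2].max()-.004].mean(0).round(3))
D=np.zeros((400,640),bool);D[180:252,330:402]=1
D&=(hsv[...,1]<60)&(hsv[...,2]>110);P=W[D];P=P[P[:,2]<.05];r=P[P[:,2]>.02];print('dish',P.min(0),P.max(0),cv2.minEnclosingCircle(r[:,:2].astype(np.float32)))
cv2.imwrite('pics/c1.png',cv2.resize(c['frame'][90:180,230:400],None,fx=4.5,fy=4.5,interpolation=cv2.INTER_CUBIC))
s=dict(np.load('side.npz'));cv2.imwrite('pics/c2.png',cv2.resize(s['frame'][130:250,200:340],None,fx=4.8,fy=4.8,interpolation=cv2.INTER_CUBIC))
E
```

```text
766 [ 0.57114079 -0.04318441  0.27001204] [0.63288762 0.08448365 0.30131326]
746 [ 0.571 -0.04   0.27 ] [0.633 0.084 0.301]
-0.04 48 0.585 0.632 0.297 [ 0.608 -0.033  0.295]
-0.03 76 0.582 0.631 0.301 [ 0.609 -0.026  0.298]
-0.02 78 0.582 0.633 0.3 [ 0.606 -0.015  0.297]
-0.01 76 0.579 0.628 0.3 [ 0.606 -0.004  0.297]
-0.0 58 0.579 0.63 0.299 [0.603 0.004 0.297]
0.01 78 0.576 0.628 0.301 [0.601 0.014 0.298]
0.02 77 0.576 0.626 0.301 [0.6   0.024 0.299]
0.03 77 0.573 0.623 0.3 [0.601 0.036 0.297]
0.04 73 0.572 0.619 0.3 [0.597 0.044 0.297]
0.05 63 0.571 0.62 0.299 [0.598 0.054 0.296]
0.06 30 0.576 0.62 0.294 [0.602 0.061 0.292]
0.07 10 0.59 0.596 0.276 [0.593 0.074 0.274]
0.08 2 0.592 0.593 0.276 [0.592 0.081 0.276]
dish [ 0.34418634 -0.2492377  -0.00366831] [ 0.53624791 -0.04661695  0.03393351] ((0.4406430423259735, -0.1465655416250229), 0.09739799797534943)
```

View pics/c1.png

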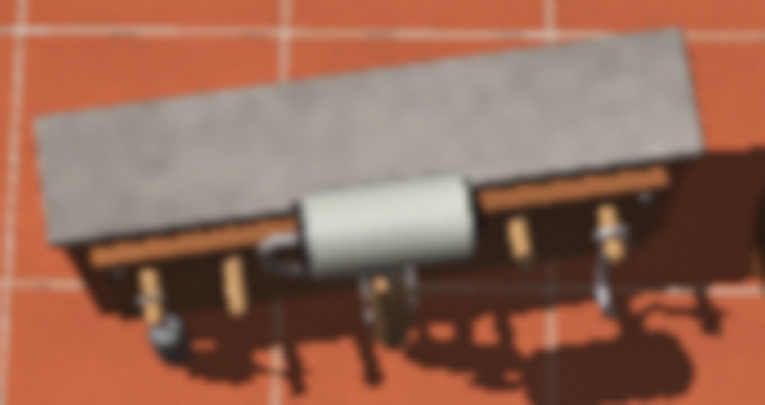

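View pics/c2.png

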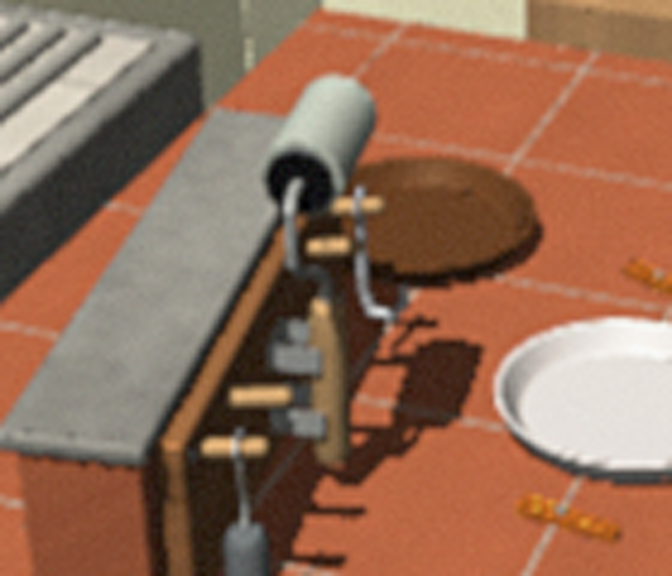

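The close-ups confirm that the wire enters the left (+y) end and the open end is at -y. The board, wall and handle lie well below the sleeve.

```bash
cat >> h.py <<'E'
def rel(p,yaw):
    q,r=tool(); d=r.inv().apply(np.array(p)-q); w=(r.inv()*R.from_euler('xyz',[np.pi,0,yaw])).as_rotvec(degrees=True)
    print('shift mm',(d*1e3).round(1),'rot',w.round(1))
def cyl(c,box,zmin=.27,r=.026):
    from scipy.optimize import least_squares
    W=cloud(c);m=np.zeros((400,640),bool);m[box[0]:box[1],box[2]:box[3]]=1
    hs=cv2.cvtColor(c['frame'],cv2.COLOR_BGR2HSV)
    P=W[m&(W[...,2]>zmin)&(hs[...,1]<60)];P=P[(P[:,1]>-.037)&(P[:,1]<.058)]
    def f(a):
        d=np.array([a[2],1,a[3]]);d/=np.linalg.norm(d);return np.linalg.norm(np.cross(P-[a[0],.012,a[1]],d),axis=1)-r
    s=least_squares(f,[.602,.27,-.14,0],loss='soft_l1',f_scale=.001);print(s.x.round(4),np.std(f(s.x)).round(4));return s.x
E
python3 - <<'E'
from h import *
a=cyl(dict(np.load('top.npz')),(125,157,285,350))
yaw=np.arctan2(1,a[2]);print(yaw)
rel([a[0],.012,.38],yaw)
E
```

```text
[ 0.6043  0.2705 -0.1558 -0.0009] 0.0018
1.7253052378666054
shift mm [ 579.5 -478.2 -137.9] rot [ -0.1  -0.1 -81.2]
```

Request:
{"fn": "move_arm", "kwargs": {"commands": "0 0 -0.04 0 0 0 1; 0 0 -0.08 0 0 0 1; 0 0 -0.12 0 0 -2 1; 0.03 -0.025 -0.138 0 0 -7 1; 0.06 -0.05 -0.138 0 0 -13 1; 0.09 -0.075 -0.138 0 0 -19 1; 0.12 -0.1 -0.138 0 0 -25 1; 0.156 -0.13 -0.138 0 0 -30 1; 0.192 -0.16 -0.138 0 0 -35 1; 0.228 -0.19 -0.138 0 0 -40 1; 0.264 -0.22 -0.138 0 0 -45 1; 0.30 -0.25 -0.138 0 0 -50 1; 0.336 -0.28 -0.138 0 0 -55 1; 0.372 -0.31 -0.138 0 0 -60 1; 0.408 -0.34 -0.138 0 0 -65 1; 0.444 -0.37 -0.138 0 0 -70 1; 0.48 -0.4 -0.138 0 0 -75 1; 0.516 -0.43 -0.138 0 0 -81.2 1; 0.55 -0.456 -0.138 0 0 -81.2 1; 0.5795 -0.478 -0.138 0 0 -81.2 1"}}

```text
t: 1.77
position: [0.5748, -0.0306, 0.3803]
ee_rot: [-3.142, 0.0, 1.725]
force: [0.2, -0.2, 1.0]
width: 0.0854
gripper_force: 0.0
```

```bash
python3 - <<'E'
from h import *
c=cap('side')
a=cyl(c,(138,180,250,290),.255)
o=robot.get_obs();print(o['t'],o['force'],o['width'])
rel([.6043,.012,.2655],1.7253)
cv2.imwrite('pics/c3.png',cv2.resize(c['frame'][80:200,200:340],None,fx=4.8,fy=4.8,interpolation=cv2.INTER_CUBIC))
E
```

```text
[ 0.6049  0.2715 -0.1524  0.0014] 0.0015
1.8167 [-4.79124356  5.3538271  -3.09935424] 0.08583100260198023
shift mm [ 28.6  32.1 113.8] rot [ 0.  -0.3  0.5]
```

View pics/c3.png

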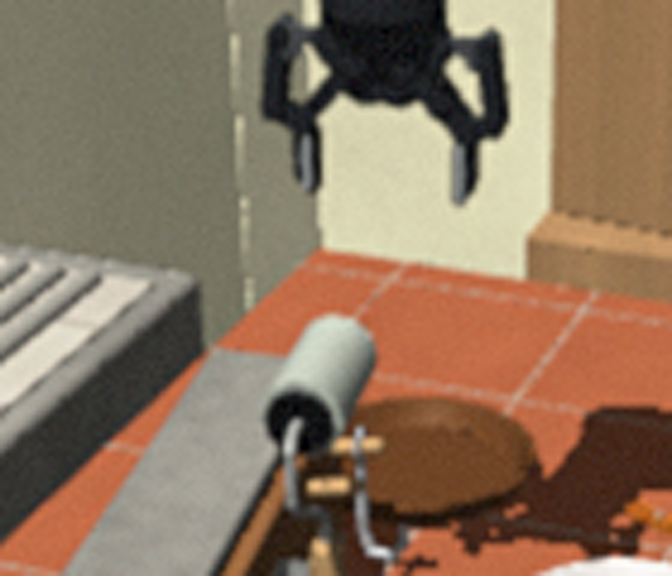

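Both cameras agree on the sleeve axis to within about 1 mm. The gripper hangs above the sleeve with its fingers astride, so I'll let the arm settle.

Request:
{"fn": "move_arm", "kwargs": {"commands": "0 0 0 0 0 0 1; 0 0 0 0 0 0 1; 0 0 0 0 0 0 1; 0 0 0 0 0 0 1"}}

```text
t: 2.15
position: [0.5738, -0.0341, 0.3804]
ee_rot: [-3.141, 0.001, 1.722]
force: [-0.3, 0.8, -0.4]
width: 0.0854
gripper_force: 0.0
```

```bash
python3 - <<'E'
from h import *
rel([.6046,.012,.2665],1.724)
print(robot.get_obs()['force'])
E
```

```text
shift mm [ 41.   37.4 113.8] rot [-0.   0.  -0.1]
[-0.31322837  0.79004207 -0.44618618]
```

Request:
{"fn": "move_arm", "kwargs": {"commands": "0.02 0.02 0 0 0 0 1; 0.041 0.0375 0 0 0 0 1; 0.041 0.0375 0 0 0 0 1; 0.041 0.0375 0.02 0 0 0 1; 0.041 0.0375 0.04 0 0 0 1; 0.041 0.0375 0.06 0 0 0 1; 0.041 0.0375 0.08 0 0 0 1; 0.041 0.0375 0.1 0 0 0 1; 0.041 0.0375 0.114 0 0 0 1; 0.041 0.0375 0.114 0 0 0 0.9; 0.041 0.0375 0.114 0 0 0 0.8; 0.041 0.0375 0.114 0 0 0 0.72; 0.041 0.0375 0.114 0 0 0 0.68; 0.041 0.0375 0.114 0 0 0 0.68; 0.041 0.0375 0.114 0 0 0 0.68; 0.041 0.0375 0.114 0 0 0 0.68"}}

```text
t: 3.48
position: [0.6052, 0.0139, 0.2668]
ee_rot: [3.141, 0.0, 1.725]
force: [0.5, 0.7, -0.1]
width: 0.0579
gripper_force: 0.0
```

```bash
python3 - <<'E'
from h import *
rel([.6046,.012,.2665],1.724)
o=robot.get_obs();print(o['force'],o['width'])
E
```

```text
shift mm [-1.8 -0.9  0.3] rot [0.  0.  0.1]
[ 0.46765166  0.73418456 -0.0685209 ] 0.05793703438186093
```

Request:
{"fn": "move_arm", "kwargs": {"commands": "0 -0.0008 0 0 0 0 0.66; 0 -0.0008 0 0 0 0 0.65; 0 -0.0008 0 0 0 0 0.64; 0 -0.0008 0 0 0 0 0.63; 0 -0.0008 0 0 0 0 0.63; 0 -0.0008 0 0 0 0 0.63; 0 -0.0008 0 0 0 0 0.63"}}

```text
t: 4.07
position: [0.6042, 0.0138, 0.2663]
ee_rot: [-3.142, -0.0, 1.725]
force: [-0.1, 0.2, -0.4]
width: 0.0536
gripper_force: 0.0
```

Request:
{"fn": "move_arm", "kwargs": {"commands": "0 0 0 0 0 0 0.625; 0 0 0 0 0 0 0.62; 0 0 0 0 0 0 0.62; 0 0 0 0 0 0 0.62; 0 0 0 0 0 0 0.62"}}

```text
t: 4.48
position: [0.6042, 0.0138, 0.2663]
ee_rot: [-3.142, -0.0, 1.725]
force: [-0.5, 0.3, 0.9]
width: 0.0531
gripper_force: 0.2
```

Request:
{"fn": "move_arm", "kwargs": {"commands": "0 0 0 0 0 0 0.615; 0 0 0 0 0 0 0.615; 0 0 0 0 0 0 0.615; 0 0 0 0 0 0 0.615"}}

```text
t: 4.82
position: [0.604, 0.0138, 0.2663]
ee_rot: [-3.141, -0.0, 1.725]
force: [-2.0, -0.6, 0.2]
width: 0.0524
gripper_force: 1.1
```

Request:
{"fn": "move_arm", "kwargs": {"commands": "0 -0.0003 0 0 0 0 0.615; 0 -0.0003 0 0 0 0 0.615; 0 -0.0003 0 0 0 0 0.615; 0 -0.0003 0 0 0 0 0.615"}}

```text
t: 5.15
position: [0.604, 0.0137, 0.2663]
ee_rot: [3.141, -0.0, 1.725]
force: [0.1, 0.3, -0.3]
width: 0.0523
gripper_force: 0.3
```

Request:
{"fn": "move_arm", "kwargs": {"commands": "0 0 0 0 0 0 0.61; 0 0 0 0 0 0 0.605; 0 0 0 0 0 0 0.6; 0 0 0 0 0 0 0.59; 0 0 0 0 0 0 0.58; 0 0 0 0 0 0 0.58"}}

```text
t: 5.65
position: [0.6039, 0.0137, 0.2664]
ee_rot: [3.142, -0.0, 1.725]
force: [-1.7, -0.2, 2.2]
width: 0.0509
gripper_force: 62.0
```

Request:
{"fn": "move_arm", "kwargs": {"commands": "0 -0.0002 -0.0001 0 0 0 0.5; 0 -0.0002 -0.0002 0 0 0 0.5; 0 -0.0002 -0.0002 0 0 0 0.5; 0 -0.0002 -0.0002 0 0 0 0.5"}}

```text
t: 5.98
position: [0.6039, 0.0137, 0.2665]
ee_rot: [3.141, -0.0, 1.725]
force: [0.6, 0.2, -0.4]
width: 0.0509
gripper_force: 62.2
```

Request:
{"fn": "move_arm", "kwargs": {"commands": "-0.001 0 0 0 0 0 0.5; -0.003 0 0 0 0 0 0.5; -0.005 0 0 0 0 0 0.5; -0.008 0 0 0 0 0 0.5; -0.011 0 0 0 0 0 0.5; -0.014 0 0 0 0 0 0.5"}}

```text
t: 6.48
position: [0.6056, 0.0021, 0.2665]
ee_rot: [-3.142, -0.003, 1.727]
force: [-1.3, 6.2, -0.2]
width: 0.0508
gripper_force: 62.3
```

Request:
{"fn": "move_arm", "kwargs": {"commands": "-0.003 0 0 0 0 0 0.5; -0.006 0 0 0 0 0 0.5; -0.009 0 0 0 0 0 0.5; -0.012 0 0 0 0 0 0.5; -0.015 0 0 0 0 0 0.5; -0.018 0 0 0 0 0 0.5; -0.021 0 0 0 0 0 0.5"}}

```text
t: 7.07
position: [0.6089, -0.0187, 0.2664]
ee_rot: [-3.141, -0.003, 1.727]
force: [-0.7, 7.2, -1.6]
width: 0.0503
gripper_force: 62.3
```

Request:
{"fn": "move_arm", "kwargs": {"commands": "-0.003 0 0.0001 0 0 0 0.5; -0.006 0 0.0002 0 0 0 0.5; -0.009 0 0.0002 0 0 0 0.5; -0.012 0 0.0002 0 0 0 0.5; -0.014 0 0.0002 0 0 0 0.5"}}

```text
t: 7.48
position: [0.6111, -0.0328, 0.2662]
ee_rot: [-3.142, -0.003, 1.727]
force: [-1.8, 7.5, 0.2]
width: 0.0508
gripper_force: 62.3
```

Request:
{"fn": "move_arm", "kwargs": {"commands": "-0.003 -0.0001 0 0 0 0 0.5; -0.006 -0.0001 0 0 0 0 0.5; -0.009 -0.0001 0 0 0 0 0.5; -0.012 -0.0001 0 0 0 0 0.5; -0.015 -0.0001 0 0 0 0 0.5"}}

```text
t: 7.9
position: [0.6133, -0.0474, 0.2662]
ee_rot: [-3.142, -0.003, 1.727]
force: [-1.3, 6.6, -0.9]
width: 0.0508
gripper_force: 62.3
```

Request:
{"fn": "move_arm", "kwargs": {"commands": "-0.003 0 0 0 0 0 0.5; -0.006 0 0 0 0 0 0.5; -0.009 0 0 0 0 0 0.5; -0.012 0 0 0 0 0 0.5; -0.015 0 0 0 0 0 0.5"}}

```text
t: 8.32
position: [0.6159, -0.0638, 0.2663]
ee_rot: [3.141, -0.001, 1.726]
force: [0.9, 0.8, -0.2]
width: 0.0507
gripper_force: 62.4
```

Request:
{"fn": "move_arm", "kwargs": {"commands": "-0.004 0 0 0 0 0 0.5; -0.008 0 0 0 0 0 0.5; -0.012 0 0 0 0 0 0.5; -0.016 0 0 0 0 0 0.5; -0.020 0 0 0 0 0 0.5; -0.024 0 0 0 0 0 0.5; -0.029 0 0 0 0 0 0.5; -0.034 0 0 0 0 0 0.5; -0.04 0 0 0 0 0 0.5; -0.046 0 0 0 0 0 0.5; -0.052 0 0 0 0 0 0.5; -0.06 0 0 0 0 0 0.5; -0.06 0 0 0 0 0 0.5; -0.06 0 0 0 0 0 0.5"}}

```text
t: 9.48
position: [0.6249, -0.1244, 0.2662]
ee_rot: [-3.141, -0.0, 1.724]
force: [0.6, -0.3, -0.5]
width: 0.0509
gripper_force: 62.3
```

```bash
python3 - <<'E'
from h import *
c=cap('side'); print(robot.get_obs()['t'],robot.get_obs()['force'])
cv2.imwrite('pics/c4.png',cv2.resize(c['frame'][90:250,220:400],None,fx=4,fy=3.7,interpolation=cv2.INTER_CUBIC))
rel([.4406,-.1466,.15],1.725);rel([.4406,-.1466,.028],1.725)
W=cloud(c);h=cv2.cvtColor(c['frame'],cv2.COLOR_BGR2HSV);m=(h[...,1]<60)&(h[...,2]>110)&(W[...,2]<.05)&(W[...,2]>.019)&(W[...,0]>.3)&(W[...,0]<.58)&(W[...,1]<0)&(W[...,1]>-.28)
print(cv2.minEnclosingCircle(W[m][:,:2].astype(np.float32)))
E
```

```text
9.5333 [ 1.09721708 -0.68096238 -0.85982416]
shift mm [   5.6 -185.7  116.3] rot [-0. -0. -0.]
shift mm [   5.5 -185.7  238.3] rot [-0. -0. -0.]
((0.4412119388580322, -0.14283622801303864), 0.10169307887554169)
```

View pics/c4.png

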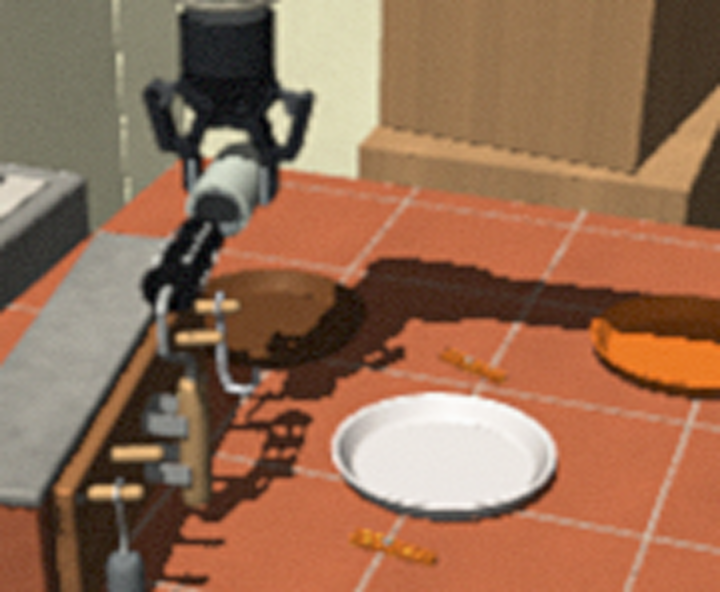

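The sleeve is off the cage and held level, clear of the spindle tip, and the dish at about (445,455) in this crop is free.

Request:
{"fn": "move_arm", "kwargs": {"commands": "0 -0.02 0 0 0 0 0.5; 0.005 -0.045 0 0 0 0 0.5; 0.006 -0.075 0 0 0 0 0.5; 0.006 -0.105 0.01 0 0 0 0.5; 0.006 -0.135 0.03 0 0 0 0.5; 0.006 -0.16 0.05 0 0 0 0.5; 0.006 -0.175 0.075 0 0 0 0.5; 0.006 -0.185 0.1 0 0 0 0.5; 0.006 -0.185 0.125 0 0 0 0.5; 0.006 -0.185 0.15 0 0 0 0.5; 0.006 -0.185 0.17 0 0 0 0.5; 0.006 -0.185 0.185 0 0 0 0.5; 0.006 -0.185 0.195 0 0 0 0.5; 0.006 -0.185 0.205 0 0 0 0.5; 0.006 -0.185 0.213 0 0 0 0.5; 0.006 -0.185 0.22 0 0 0 0.5; 0.006 -0.185 0.223 0 0 0 0.5; 0.006 -0.185 0.223 0 0 0 0.5; 0.006 -0.185 0.223 0 0 0 0.5; 0.006 -0.185 0.223 0 0 0 0.5"}}

```text
t: 11.2
position: [0.4416, -0.1463, 0.0439]
ee_rot: [3.141, 0.0, 1.725]
force: [-0.3, 0.2, -0.2]
width: 0.0508
gripper_force: 62.6
```

```bash
python3 - <<'E'
from h import *
c=cap('side')
cv2.imwrite('pics/c5.png',cv2.resize(c['frame'][110:250,260:420],None,fx=4.2,fy=4.2,interpolation=cv2.INTER_CUBIC))
rel([.4410,-.1445,.0275],1.725)
E
```

```text
shift mm [ 1.9 -0.4 16.4] rot [ 0.  0. -0.]
```

View pics/c5.png

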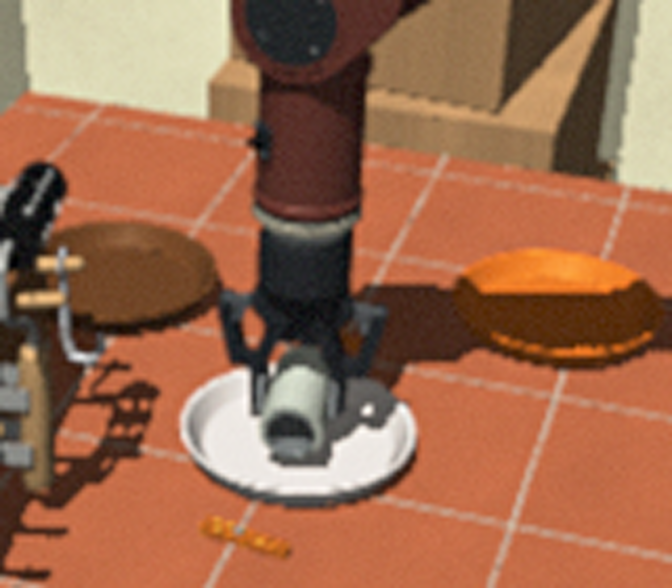

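The sleeve hangs level over the middle of the white dish (crop 298,415), about 16 mm above its floor. I'll creep down from here.

Request:
{"fn": "move_arm", "kwargs": {"commands": "0 0 0.003 0 0 0 0.5; 0 0 0.006 0 0 0 0.5; 0 0 0.009 0 0 0 0.5; 0 0 0.011 0 0 0 0.5; 0 0 0.0125 0 0 0 0.5; 0 0 0.0135 0 0 0 0.5; 0 0 0.0135 0 0 0 0.5"}}

```text
t: 11.83
position: [0.4411, -0.1461, 0.0296]
ee_rot: [-3.141, -0.0, 1.725]
force: [1.0, 0.1, -0.8]
width: 0.0504
gripper_force: 62.6
```

Request:
{"fn": "move_arm", "kwargs": {"commands": "0 0 0.0005 0 0 0 0.5; 0 0 0.001 0 0 0 0.5; 0 0 0.001 0 0 0 0.5"}}

```text
t: 12.08
position: [0.4412, -0.1462, 0.0288]
ee_rot: [3.142, -0.0, 1.725]
force: [0.7, -0.6, -0.4]
width: 0.0509
gripper_force: 62.6
```

Request:
{"fn": "move_arm", "kwargs": {"commands": "0 0 0.0005 0 0 0 0.5; 0 0 0.001 0 0 0 0.5; 0 0 0.001 0 0 0 0.5"}}

```text
t: 12.33
position: [0.4413, -0.1462, 0.0286]
ee_rot: [-3.141, 0.0, 1.725]
force: [-4.0, 1.1, 12.2]
width: 0.0507
gripper_force: 64.1
```

Contact reads 12 N, so I'll ease up slightly, release and lift away.

Request:
{"fn": "move_arm", "kwargs": {"commands": "0 0 -0.0005 0 0 0 0.5; 0 0 -0.0006 0 0 0 0.5; 0 0 -0.0006 0 0 0 0.5"}}

```text
t: 12.58
position: [0.4414, -0.1462, 0.0287]
ee_rot: [3.141, 0.0, 1.725]
force: [-0.5, 0.1, 4.6]
width: 0.0508
gripper_force: 63.1
```

Request:
{"fn": "move_arm", "kwargs": {"commands": "0 0 0 0 0 0 0.6; 0 0 0 0 0 0 0.63; 0 0 0 0 0 0 0.67; 0 0 0 0 0 0 0.72; 0 0 0 0 0 0 0.76; 0 0 0 0 0 0 0.8; 0 0 0 0 0 0 0.8; 0 0 0 0 0 0 0.8"}}

```text
t: 13.25
position: [0.4412, -0.1461, 0.0284]
ee_rot: [3.142, -0.0, 1.725]
force: [0.5, -0.6, 0.5]
width: 0.0684
gripper_force: 0.0
```

Request:
{"fn": "move_arm", "kwargs": {"commands": "0 0 -0.005 0 0 0 0.8; 0 0 -0.015 0 0 0 0.8; 0 0 -0.03 0 0 0 0.8; 0 0 -0.05 0 0 0 0.8; 0 0 -0.08 0 0 0 0.8; 0 0 -0.11 0 0 0 0.8; 0 0 -0.14 0 0 0 0.8; 0 0 -0.15 0 0 0 0.8; 0 0 -0.15 0 0 0 0.8; 0 0 -0.15 0 0 0 0.8; 0 0 -0.15 0 0 0 0.8"}}

```text
t: 14.17
position: [0.4406, -0.146, 0.1776]
ee_rot: [-3.14, -0.001, 1.725]
force: [0.1, -0.4, 0.2]
width: 0.0685
gripper_force: 0.0
```

```bash
python3 - <<'E'
from h import *
c=cap('side')
cv2.imwrite('pics/c6.png',cv2.resize(c['frame'][110:250,260:420],None,fx=4.2,fy=4.2,interpolation=cv2.INTER_CUBIC))
E
```

```text
(no output)
```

View pics/c6.png

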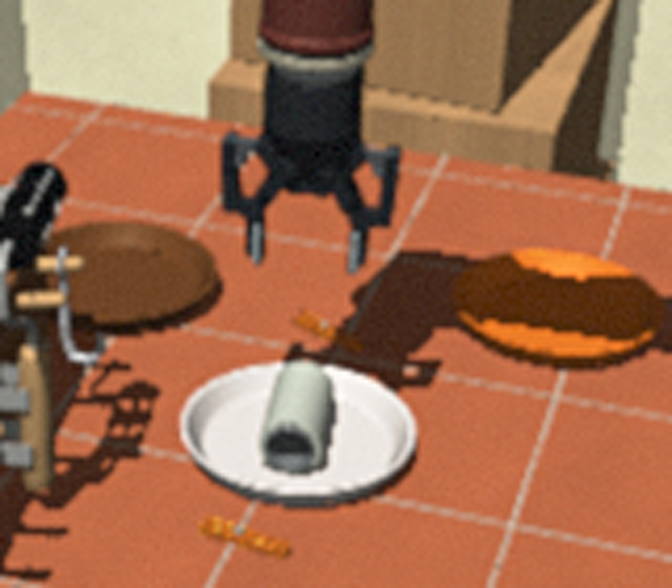

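The sleeve lies on its side in the middle of the dish (about 297,415), the gripper is clear, and the pins have not moved.

```bash
python3 -c "
from rig import robot
print(robot.sign_off())"
```

```text
the job is handed in; nothing more can be done
None
```

The sleeve came straight off the open end of the roller frame and now lies on its side in the middle of the white dish; the job is handed in, with no verdict returned.

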